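Wind the ribbon spool on by three clicks and hold it

ROBOT

A 6-joint arm with a two-finger parallel gripper is mounted at the origin on a cart in front of the work surface, level with it; the furniture and walls round the work are solid. World frame = base frame: x ahead of the robot, y to its left, z up, the work surface at z = 0. Lengths are in m, angles in rad, forces in N, time in s.
With the tool pointing down it reaches from about 0.375 to 0.9 m from the base axis. Payload 3.1 kg.
Tool frame: the origin (TCP) lies at the very end of the fingers, on their centre line; the grasp point (between the pads) lies 19 mm behind it; z points along the fingers, y is the line along which they close (so a half turn about z gives the same grasp; the last joint's range is limited). The gripper opens to 85 mm and grips with 20 to 120 N. Pads are 22 mm wide; open, the fingers measure 114 mm over their backs; the gripper's body (76 mm by 85 mm) begins 54 mm behind the grasp point. The pads swing forward as they close: fully open they stand 13 mm farther back than shut.
Start: joints at [-1.44, 0.527, 1.433, -0, 1.181, -0.178], TCP at [0.191, -0.595, 0.231] pointing down, gripper open.
Joint ranges: [-3.08, 3.08], [-0.75, 2.2], [0.22, 2.44], [-1.43, 4.57], [0, 2.65], [-2.85, 2.85]. Speed limits (rad/s): [2.79, 2.79, 3.14, 3.14, 3.14, 3.14].

INTERFACE

Orientations are given as a 3x3 rotation matrix whose columns are the frame's x, y, z axes.
In Python, from cell import ctrl, vision, job gives the robot as it stands. The module is installed in compiled form; this text tells all that it offers.
- The arm moves only by the tool apply_moves, never from a script. Its argument "steps" is a list of rows, each an object with "slide": the shift along the tool's x, y, z in m, a list of three; "twist": the turn about the tool's z in degrees. In form: [{"slide": [tx, ty, tz], "twist": twist}, ...]. A call has exactly 5 rows; each row shifts and turns the commanded pose from where the row before left it, along the tool's axes as they then stand; what a row does not reach is not made up. A row lasts 1/12 s, in which the tool goes at most 41.7 mm and 7.16 degrees, less where a joint would pass 70% of its speed; a pose out of reach is approached as far as the arm can. A call with a gripper value outside its range is refused whole. "fingers" is the finger opening in m, from 0 to 0.0854, set as the call begins (left out, the last holds). The fingers move at their own pace and stop on an object; "newtons" is the grip in N (left out, the last holds). Time passes only in rows, so rows that do not move let the fingers close, or fill a call up. It gives the time, the measured TCP pose, the force, the opening and the grip force at its end, in the units of the state.
- ctrl.get_state(): the state, without advancing time (a new reading comes with each control period).
- vision.camera(name): name is "scene" or "top" or "wrist"; returns the picture (400x640x3 uint8, blue, green, red); there is no depth.
- vision.camera_info(name): a dict with "intrinsics" (3x3 intrinsics, pixels), "extrinsics" (4x4, takes a point from camera to world coordinates); the wrist camera has in their place "T_tool_cam" (4x4, takes a point from camera to tool coordinates, whose origin is the TCP and whose axes are the flange's). Camera axes: x right, y down, z forward; pixel columns grow to the right and rows downward; lengths in m; the calibration is good to about 2 mm. A picture is of the moment at which its call begins: read the wrist's pose just before it. camera_info takes no time and is no camera call.
- job.sign_off(): hands the job in; it is judged then, once.
The state is a dict: "t": time; "joints": joint angles; "qvel": joint speeds; "tau": joint torques, N m; "ee_pos": TCP position; "tcp_rot": TCP orientation; "wrist_force": force on the tool from outside, world axes, zero at the start; "wrist_torque": the same for the moment, N m; "opening": finger opening in m; "grip_force": force on a finger pad.
Only numpy, scipy, OpenCV 4.12 (cv2) and the standard library are available. Lean on these libraries where they do the work, as an engineer would, in place of code of your own. Each camera call takes 0.05 s, during which the arm holds its last target. There are 200 camera calls.

TASK

Pull the crank handle up out of its upright holder, plug its steel pin fully down into the socket on the arm of the ribbon winder, and with it turn the winder counter-clockwise (seen from above) by exactly three clicks of the ratchet, not reaching a fourth. Finish holding: the gripper still grips the handle, plugged in and at rest just past the third click. Do not push the winder with the fingers themselves, and leave the stapler, the tape roll and the glue stick where they are.

Things in the scene. Friction and masses are not known exactly. Their poses are not given: they have to be found in the camera images.
- crank: Loose crank handle, 128 mm long, 0.12 kg, upright in the holder. From the foot up: steel pin 12 mm across, 36 mm long, tapered foot; steel collar 37 mm across, 36 to 40 mm above the foot; round pale wooden grip 22 mm across, 40 to 128 mm above the foot (grip it near 85 mm; the top 10 mm taper). Origin: centre of the pin's foot, z up the handle. It is round: yaw is meaningless.
- holder: Grey plastic upright tube on a round foot, fixed for the run: foot 60 mm across, tube 33 mm across, top 74 mm above the table, bore 18 mm. The crank's collar rests on its top with the pin 36 mm deep in the bore. Origin: centre of the underside.
- winder: Bench ribbon winder, fixed for the run: steel base 180 x 180 x 10 mm, on it a ratchet wheel 116 mm across with a ribbon spool (hub nut up to 66 mm above the table) and a flat arm with the socket at its end, all turning together. A brass spring pawl clicks over the teeth and blocks turning back. Origin: under the base's centre, on the upright wheel axis. At ratchet 0 the arm points 110 deg from x.
- socket (a point): Centre of the socket's mouth at the end of the winder's arm, 95 mm from the wheel's axis, 77 mm above the table. Upright cup, rim 37 mm across, funnel 29 mm narrowing to 17 mm over 10 mm, bore 17 mm, 40 mm deep. Crank fully in: collar on the rim, foot 36 mm below this point; the pin has 2.5 mm play all round and turns freely. Winding moves it on a level circle about the wheel's axis.
- ratchet (a joint): Wheel angle, rad, growing counter-clockwise from above, the only way it winds. Starts at 0 to 0.15 with the pawl in a gap of the teeth. Clicks fall at 0.46, 0.71, 0.96, 1.21 (24 mm of socket travel each). Before each the tangential push at the handle rises from 1 to about 6 N, then drops. After a click it cannot turn back below 0.01 past it. Three clicks done: 0.96 to 1.18.
- stapler: Desk stapler lying to the right, 135 x 34 x 49 mm, loose. Leave it alone. Origin: centre of the underside.
- tape_roll: Roll of tape lying flat beyond the work, 72 mm across, 25 mm high, loose. Leave it alone. Origin: centre of the underside.
- glue_stick: Glue stick standing upright to the left, 26 mm across, 97 mm tall, loose. Leave it alone. Origin: centre of the underside.
There are look-alikes about, which are no part of the job. What is shaped like the crank but turquoise or yellow is not meant.

How it is judged:
On the way, in this order (a step that is already met when the one before it is completed fails the run):
1. the crank handle is held clear above its holder, the winder not yet clicked (height (world z) of crank above 0.08 m and contact force between the fingers and crank above 2 N and value of joint ratchet between -1 and 0.44 rad), for 0.1 s.
2. the pin is fully down in the winder's socket, before any click (horizontal distance between crank and socket below 0.008 m and z of crank in the frame of socket below -0.028 m and angle between crank's own z axis and vertical below 0.2 rad and value of joint ratchet between -1 and 0.44 rad), for 0.1 s.
3. first click passed, crank plugged in and gripped (horizontal distance between crank and socket below 0.008 m and z of crank in the frame of socket below -0.028 m and angle between crank's own z axis and vertical below 0.2 rad and contact force between the fingers and crank above 2 N and value of joint ratchet between 0.46 and 0.7 rad), for 0.02 s.
4. second click passed, crank plugged in and gripped (horizontal distance between crank and socket below 0.008 m and z of crank in the frame of socket below -0.028 m and angle between crank's own z axis and vertical below 0.2 rad and contact force between the fingers and crank above 2 N and value of joint ratchet between 0.71 and 0.95 rad), for 0.02 s.
5. third click passed, crank plugged in and gripped (horizontal distance between crank and socket below 0.008 m and z of crank in the frame of socket below -0.028 m and angle between crank's own z axis and vertical below 0.2 rad and contact force between the fingers and crank above 2 N and value of joint ratchet between 0.96 and 1.18 rad), for 0.1 s.
At the end, for the whole second after the job is handed in: The ratchet stands past the third and short of the fourth click (0.96 to 1.18 rad), at rest (under 0.1 rad/s), with the crank's pin down in the socket (foot at least 28 mm below the mouth, within 8 mm of its axis, tilted under 0.2 rad) and the fingers still gripping the handle (over 2 N) (all of step 5 and velocity of joint ratchet between -0.1 and 0.1 rad/s); the arm keeps its last pose, push and grip.
It fails at once if a fourth click is reached (value of joint ratchet above 1.2 rad).
It fails at once if the fingers push the winder itself (over 4 N) (contact force between the fingers and winder above 4 N).
It fails at once if the stapler, tape roll or glue stick is shifted by more than 30 mm (distance of any of stapler, tape_roll, glue_stick from where it was at the start of the episode above 0.03 m).
It also fails if it takes over 61 s, if anything falls off the work surface, if the arm or the gripper's body presses on something with over 40 N, if the wrist force passes 120 N, or if a joint passes its speed limit or range.

## Working session

There is one attempt and no reset: what is moved stays moved. The work goes in short steps, Python scripts to look and compute and a tool call to move; the robot and the scene stay as the last step left them, time stands still between calls to the robot, and variables do not carry over. Pictures are saved under pics/ and viewed, at most 10 in all, crops included, and the job is handed in when it is done.

Besides the shell and the picture viewer there is one more tool, called after ">>>" by a JSON object that holds its "fn" and its "kwargs", one argument or row to a line. apply_moves: Moves the arm, as the interface text tells. Its arguments: {"type":"object","properties":{"steps":{"type":"array"},"fingers":{"type":"number"},"newtons":{"type":"number"}},"required":["steps"]}

```bash
mkdir -p pics
python3 - <<'E'
from cell import ctrl, vision
import cv2, numpy as np
np.set_printoptions(precision=4,suppress=True)
s=ctrl.get_state(); print(s)
for n in("scene","top"):
    cv2.imwrite(f"pics/{n}0.png",vision.camera(n)); i=vision.camera_info(n); print(n,i)
print(vision.camera_info("wrist"))
E
```

```text
{'t': 0.0, 'joints': array([-1.4395,  0.5285,  1.4339, -0.    ,  1.1814, -0.1785]), 'qvel': array([-0.001 ,  0.0002, -0.0017,  0.0014,  0.0003, -0.0016]), 'tau': array([  0.0015, -44.2348, -17.8027,  -0.0002,   0.0082,  -0.    ]), 'ee_pos': array([ 0.1905, -0.5945,  0.2303]), 'tcp_rot': array([[ 0.9524,  0.3048, -0.0003],
       [ 0.3048, -0.9524,  0.0021],
       [ 0.0004, -0.0021, -1.    ]]), 'wrist_force': array([ 0.0723,  0.0575, -0.4761]), 'wrist_torque': array([-0.0349,  0.0197,  0.0287]), 'grip_force': 0.0, 'opening': 0.08506344899615832}
scene {'intrinsics': array([[368.0511,   0.    , 322.62  ],
       [  0.    , 368.0511, 202.7745],
       [  0.    ,   0.    ,   1.    ]]), 'extrinsics': array([[-0.8878, -0.3555,  0.2923,  0.2487],
       [-0.4602,  0.6742, -0.5776,  0.5528],
       [ 0.0083, -0.6473, -0.7622,  0.8449],
       [ 0.    ,  0.    ,  0.    ,  1.    ]])}
top {'intrinsics': array([[492.062 ,   0.    , 324.2451],
       [  0.    , 492.062 , 192.9531],
       [  0.    ,   0.    ,   1.    ]]), 'extrinsics': array([[ 0.0075, -0.9974,  0.071 ,  0.4783],
       [-1.    , -0.0076,  0.    , -0.021 ],
       [ 0.0005, -0.071 , -0.9975,  1.4214],
       [ 0.    ,  0.    ,  0.    ,  1.    ]])}
{'intrinsics': array([[352.3535,   0.    , 322.4904],
       [  0.    , 352.3535, 196.7798],
       [  0.    ,   0.    ,   1.    ]]), 'T_tool_cam': array([[-0.0012, -0.9497, -0.3131,  0.0816],
       [ 1.    , -0.0011, -0.0004,  0.0003],
       [ 0.    , -0.3131,  0.9497, -0.1424],
       [ 0.    ,  0.    ,  0.    ,  1.    ]])}
```

View pics/scene0.png

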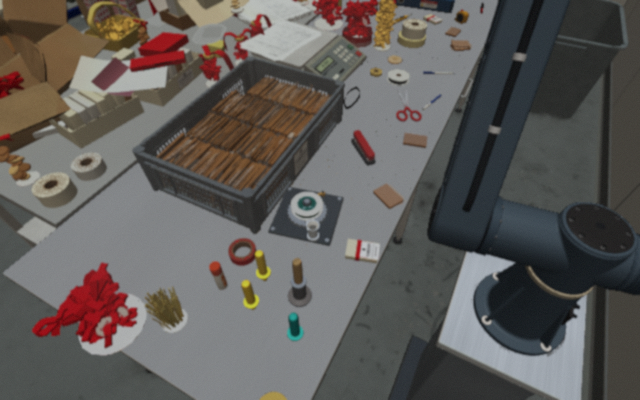

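View pics/top0.png

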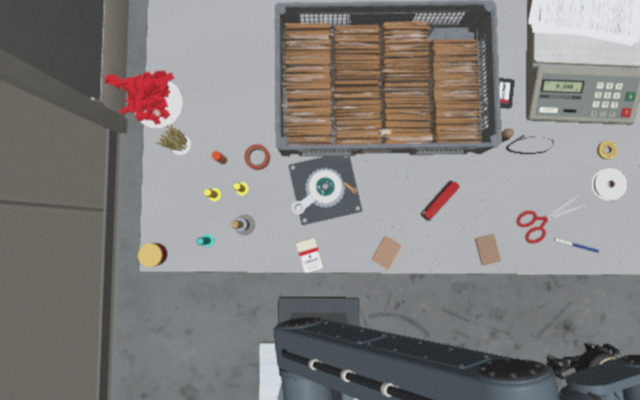

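The scene view shows the wooden crank in its grey holder at scene (298,280), with the turquoise one at (294,325) and the yellow ones at (250,293) and (262,265). In the top view the holder is near (242,225), the winder axis near (325,187) and the socket near (298,208). The glue stick is at (219,157), the tape roll at (257,156) and the stapler at (440,200).

Run:
```python
import cv2
a=cv2.imread("pics/top0.png")[140:280,190:370]
cv2.imwrite("pics/topc.png",cv2.resize(a,None,fx=4.2,fy=4.2,interpolation=cv2.INTER_CUBIC))
```

```text
(no output)
```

View pics/topc.png

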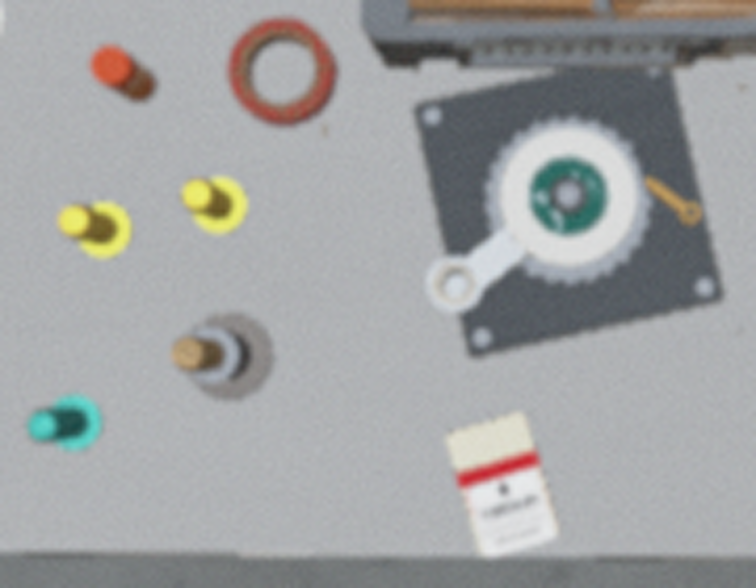

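The crop (4.2x, offset 190,140) shows the holder foot at (231,356), crank top at (188,353), hub nut at (569,194) and socket rim at (454,284). The base corners are (416,103), (668,65), (722,298) and (470,356).

```bash
cat > h.py <<'E'
import numpy as np
from cell import ctrl, vision
np.set_printoptions(precision=4,suppress=True)
def ray(name,uv,z,pose=None):
    i=vision.camera_info(name)
    T=i["extrinsics"] if name!="wrist" else pose@i["T_tool_cam"]
    d=T[:3,:3]@np.linalg.solve(i["intrinsics"],[uv[0],uv[1],1]); o=T[:3,3]
    return o+d*(z-o[2])/d[2]
def pose(s):
    T=np.eye(4);T[:3,:3]=s["tcp_rot"];T[:3,3]=s["ee_pos"];return T
E
python3 - <<'E'
from h import *
f=lambda u,v:((u+.5)/4.2-.5+190,(v+.5)/4.2-.5+140)
P={}
for n,u,v,z in[("foot",231,356,.004),("top",188,353,.166),("hub",569,194,.066),("sock",454,284,.077),("c1",416,103,.01),("c2",668,65,.01),("c3",722,298,.01),("c4",470,356,.01),("glue",112,66,.097),("yel",198,195,.13),("yel2",74,220,.13),("turq",44,425,.13)]:
    P[n]=ray("top",f(u,v),z); print(n,P[n])
d=P["sock"]-P["hub"];print(np.hypot(*d[:2]),np.degrees(np.arctan2(d[1],d[0])))
print((P["c1"]+P["c2"]+P["c3"]+P["c4"])/4)
for a,b in(("c1","c2"),("c2","c3"),("c3","c4"),("c4","c1")):
    e=P[b]-P[a]; print(np.linalg.norm(e),np.degrees(np.arctan2(e[1],e[0])))
print("scene checks")
for uv,z in(((297,261),.166),((299,297),.004),((312,223),.077),((306,200),.066)): print(ray("scene",uv,z))
E
```

```text
foot [0.4869 0.2073 0.004 ]
top [0.4875 0.2073 0.166 ]
hub [ 0.5946 -0.0231  0.066 ]
sock [0.5343 0.0513 0.077 ]
c1 [0.6614 0.0824 0.01  ]
c2 [ 0.689  -0.0907  0.01  ]
c3 [ 0.5289 -0.1282  0.01  ]
c4 [0.4881 0.0434 0.01  ]
glue [0.6726 0.2727 0.097 ]
yel [0.5867 0.2096 0.13  ]
yel2 [0.5704 0.2869 0.13  ]
turq [0.4424 0.3025 0.13  ]
0.0957763092316912 129.01193727055616
[ 0.5918 -0.0233  0.01  ]
0.1753355829806376 -80.92510071603448
0.16446137268686709 -166.81114882278652
0.1764518303392005 103.37848816277389
0.17763093432005098 12.683381131739504
scene checks
[0.4825 0.2084 0.166 ]
[0.4827 0.2127 0.004 ]
[0.5359 0.0454 0.077 ]
[ 0.5932 -0.0249  0.066 ]
```

```bash
cat >> h.py <<'E'
import json
def plan(way, yaws, s=None):
    "way: Nx3 commanded world points after each row, yaws: tool-y yaw (deg) after each row; prints rounded rows by 5, integrating rounding"
    s=s or ctrl.get_state(); p=np.array(s["ee_pos"]);R=s["tcp_rot"];yy=np.degrees(np.arctan2(R[1,1],R[0,1]))
    rows=[]
    for w,yw in zip(way,yaws):
        a=np.radians(yy); y=np.array([np.cos(a),np.sin(a),0]); z=np.array([0,0,-1.]); x=np.cross(y,z)
        d=np.asarray(w)-p; sl=np.round([d@x,d@y,d@z],3); tw=round(-(yw-yy),1)
        p=p+sl[0]*x+sl[1]*y+sl[2]*z; yy-=tw
        rows.append({"slide":[float(v) for v in sl],"twist":tw})
    while len(rows)%5: rows.append({"slide":[0,0,0],"twist":0})
    for i in range(0,len(rows),5): print(json.dumps(rows[i:i+5]))
    print("end",p,yy)
E
python3 - <<'E'
from h import *
s=ctrl.get_state(); p=s["ee_pos"]
r0,a0=np.hypot(*p[:2]),np.arctan2(p[1],p[0])
g=np.array([.487,.2075]); r1,a1=np.hypot(*g),np.arctan2(g[1],g[0])
t=np.arange(1,26)/25
r=r0+(r1-r0)*t*1.0;a=a0+(a1-a0)*t
way=np.c_[r*np.cos(a),r*np.sin(a),np.full(25,.23)]
plan(way,-72.26+(39+72.26)*t)
E
```

```text
[{"slide": [0.041, -0.005, 0.0], "twist": -4.4}, {"slide": [0.041, -0.005, 0.0], "twist": -4.5}, {"slide": [0.041, -0.004, 0.0], "twist": -4.4}, {"slide": [0.041, -0.004, 0.0], "twist": -4.5}, {"slide": [0.04, -0.003, 0.0], "twist": -4.4}]
[{"slide": [0.041, -0.003, 0.0], "twist": -4.5}, {"slide": [0.04, -0.003, 0.0], "twist": -4.4}, {"slide": [0.039, -0.002, 0.0], "twist": -4.5}, {"slide": [0.04, -0.001, 0.0], "twist": -4.4}, {"slide": [0.039, -0.002, 0.0], "twist": -4.5}]
[{"slide": [0.039, -0.0, 0.0], "twist": -4.4}, {"slide": [0.039, -0.001, 0.0], "twist": -4.5}, {"slide": [0.039, 0.0, 0.0], "twist": -4.4}, {"slide": [0.038, 0.001, 0.0], "twist": -4.5}, {"slide": [0.038, 0.0, 0.0], "twist": -4.4}]
[{"slide": [0.038, 0.002, 0.0], "twist": -4.5}, {"slide": [0.037, 0.001, 0.0], "twist": -4.4}, {"slide": [0.037, 0.002, 0.0], "twist": -4.5}, {"slide": [0.037, 0.003, 0.0], "twist": -4.4}, {"slide": [0.037, 0.002, 0.0], "twist": -4.5}]
[{"slide": [0.037, 0.004, 0.0], "twist": -4.4}, {"slide": [0.036, 0.003, 0.0], "twist": -4.5}, {"slide": [0.036, 0.004, 0.0], "twist": -4.4}, {"slide": [0.035, 0.004, 0.0], "twist": -4.5}, {"slide": [0.035, 0.004, 0.0], "twist": -4.4}]
end [0.487  0.2069 0.2304] 38.9503005799477
```

>>> {"fn": "apply_moves", "kwargs": {
  "steps": [
    {"slide": [0.041,-0.005,0.0],"twist": -4.4},
    {"slide": [0.041,-0.005,0.0],"twist": -4.5},
    {"slide": [0.041,-0.004,0.0],"twist": -4.4},
    {"slide": [0.041,-0.004,0.0],"twist": -4.5},
    {"slide": [0.04,-0.003,0.0],"twist": -4.4}
  ],
  "fingers": 0.085
}}

```text
t: 0.52
ee_pos: [0.3643, -0.4844, 0.2308]
tcp_rot: [[0.764, 0.645, -0.0], [0.645, -0.764, 0.001], [0.0, -0.0, -1.0]]
wrist_force: [1.7, -0.6, 0.0]
opening: 0.085
grip_force: 0.0
```

>>> {"fn": "apply_moves", "kwargs": {
  "steps": [
    {"slide": [0.041,-0.003,0.0],"twist": -4.5},
    {"slide": [0.04,-0.003,0.0],"twist": -4.4},
    {"slide": [0.039,-0.002,0.0],"twist": -4.5},
    {"slide": [0.04,-0.001,0.0],"twist": -4.4},
    {"slide": [0.039,-0.002,0.0],"twist": -4.5}
  ]
}}

```text
t: 0.93
ee_pos: [0.4865, -0.3279, 0.2309]
tcp_rot: [[0.462, 0.887, 0.0], [0.887, -0.462, 0.0], [0.0, 0.0, -1.0]]
wrist_force: [1.4, -0.1, 0.2]
opening: 0.085
grip_force: 0.0
```

>>> {"fn": "apply_moves", "kwargs": {
  "steps": [
    {"slide": [0.039,0.0,0.0],"twist": -4.4},
    {"slide": [0.039,-0.001,0.0],"twist": -4.5},
    {"slide": [0.039,0.0,0.0],"twist": -4.4},
    {"slide": [0.038,0.001,0.0],"twist": -4.5},
    {"slide": [0.038,0.0,0.0],"twist": -4.4}
  ]
}}

```text
t: 1.35
ee_pos: [0.5483, -0.146, 0.231]
tcp_rot: [[0.093, 0.996, 0.0], [0.996, -0.093, 0.0], [0.0, 0.0, -1.0]]
wrist_force: [1.0, -0.5, -0.1]
opening: 0.0852
grip_force: 0.0
```

>>> {"fn": "apply_moves", "kwargs": {
  "steps": [
    {"slide": [0.038,0.002,0.0],"twist": -4.5},
    {"slide": [0.037,0.001,0.0],"twist": -4.4},
    {"slide": [0.037,0.002,0.0],"twist": -4.5},
    {"slide": [0.037,0.003,0.0],"twist": -4.4},
    {"slide": [0.037,0.002,0.0],"twist": -4.5}
  ]
}}

```text
t: 1.77
ee_pos: [0.5468, 0.0393, 0.231]
tcp_rot: [[-0.292, 0.956, 0.0], [0.956, 0.292, 0.0], [0.0, 0.0, -1.0]]
wrist_force: [-0.1, 0.7, -0.1]
opening: 0.0851
grip_force: 0.0
```

>>> {"fn": "apply_moves", "kwargs": {
  "steps": [
    {"slide": [0.037,0.004,0.0],"twist": -4.4},
    {"slide": [0.036,0.003,0.0],"twist": -4.5},
    {"slide": [0.036,0.004,0.0],"twist": -4.4},
    {"slide": [0.035,0.004,0.0],"twist": -4.5},
    {"slide": [0.035,0.004,0.0],"twist": -4.4}
  ]
}}

```text
t: 2.18
ee_pos: [0.4865, 0.208, 0.231]
tcp_rot: [[-0.632, 0.775, -0.0], [0.775, 0.632, 0.0], [0.0, 0.0, -1.0]]
wrist_force: [1.3, -0.1, -0.3]
opening: 0.0852
grip_force: 0.0
```

Run:
```python
from h import *
import cv2
vision.camera("wrist"); vision.camera("wrist"); vision.camera("wrist")
s=ctrl.get_state(); cv2.imwrite("pics/w1.png",vision.camera("wrist"))
print(s["t"],s["ee_pos"],s["tcp_rot"],s["qvel"]); np.save("w1.npy",pose(s))
```

```text
2.3333 [0.4852 0.2083 0.231 ] [[-0.632   0.775  -0.0016]
 [ 0.775   0.632  -0.0002]
 [ 0.0008 -0.0013 -1.    ]] [-0.0562  0.0065 -0.025  -0.0217 -0.0141  0.0031]
```

View pics/w1.png

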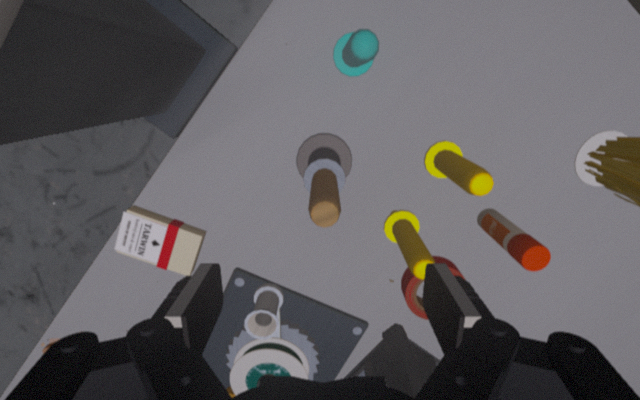

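The wrist view shows the crank top at about (324,214), the holder foot at (324,159), the socket rim at (262,323), and yellow tops at (423,270) and (481,183).

Run:
```python
from h import *
T=np.load("w1.npy")
for n,uv,z in(("top",(324,214),.166),("foot",(324,159),.004),("sock",(263,323),.077),("yel foot",(402,226),.003),("yel top",(423,271),.115),("yel top",(423,271),.13),("yel2foot",(443,160),.003),("turqfoot",(354,54),.003)):
    w=ray("wrist",uv,z,T); print(n,w, T[:3,:3].T@(w-T[:3,3]))
```

```text
top [0.4866 0.2093 0.166 ] [-0.0001  0.0018  0.065 ]
foot [0.4865 0.21   0.004 ] [0.0004 0.0024 0.227 ]
sock [0.5348 0.0537 0.077 ] [-0.1513 -0.0591  0.1539]
yel foot [0.6044 0.2058 0.003 ] [-0.0774  0.0911  0.2278]
yel top [0.5946 0.2069 0.115 ] [-0.0703  0.0841  0.1158]
yel top [0.5854 0.2106 0.13  ] [-0.0616  0.0793  0.1008]
yel2foot [0.586  0.2894 0.003 ] [-0.001   0.1297  0.2278]
turqfoot [0.4434 0.3091 0.003 ] [0.1044 0.0317 0.228 ]
```

>>> {"fn": "apply_moves", "kwargs": {
  "steps": [
    {"slide": [0,0.001,0.03],"twist": 0},
    {"slide": [0,0.001,0.035],"twist": 0},
    {"slide": [0,0,0.035],"twist": 0},
    {"slide": [0,0,0.027],"twist": 0},
    {"slide": [0,0,0],"twist": 0}
  ]
}}

```text
t: 2.8
ee_pos: [0.4858, 0.2052, 0.0994]
tcp_rot: [[-0.626, 0.779, -0.011], [0.78, 0.626, -0.002], [0.005, -0.01, -1.0]]
wrist_force: [-0.3, -0.8, -1.0]
opening: 0.085
grip_force: 0.0
```

>>> {"fn": "apply_moves", "kwargs": {
  "steps": [
    {"slide": [0,0,0],"twist": 0},
    {"slide": [0,0,0],"twist": 0},
    {"slide": [0,0,0],"twist": 0},
    {"slide": [0,0,0],"twist": 0},
    {"slide": [0,0,0],"twist": 0}
  ],
  "fingers": 0.01,
  "newtons": 60
}}

```text
t: 3.22
ee_pos: [0.4897, 0.2076, 0.1059]
tcp_rot: [[-0.629, 0.778, 0.003], [0.778, 0.629, 0.001], [-0.002, 0.003, -1.0]]
wrist_force: [-2.8, -2.4, 2.5]
opening: 0.0251
grip_force: 1.2
```

>>> {"fn": "apply_moves", "kwargs": {
  "steps": [
    {"slide": [0,0,0],"twist": 0},
    {"slide": [0,0,0],"twist": 0},
    {"slide": [0,0,0],"twist": 0},
    {"slide": [0,0,0],"twist": 0},
    {"slide": [0,0,0],"twist": 0}
  ]
}}

```text
t: 3.63
ee_pos: [0.4893, 0.2077, 0.1055]
tcp_rot: [[-0.629, 0.777, 0.002], [0.777, 0.629, 0.0], [-0.001, 0.002, -1.0]]
wrist_force: [-1.0, -1.1, 6.0]
opening: 0.0205
grip_force: 58.9
```

>>> {"fn": "apply_moves", "kwargs": {
  "steps": [
    {"slide": [0,0,-0.01],"twist": 0},
    {"slide": [0,0,-0.017],"twist": 0},
    {"slide": [0,0,-0.02],"twist": 0},
    {"slide": [0,0,-0.018],"twist": 0},
    {"slide": [0,0,-0.01],"twist": 0}
  ]
}}

```text
t: 4.05
ee_pos: [0.4894, 0.2079, 0.1816]
tcp_rot: [[-0.629, 0.778, 0.003], [0.778, 0.629, 0.001], [-0.001, 0.003, -1.0]]
wrist_force: [-0.2, -0.3, -0.9]
opening: 0.0205
grip_force: 58.9
```

>>> {"fn": "apply_moves", "kwargs": {
  "steps": [
    {"slide": [0,0,0],"twist": 0},
    {"slide": [0,0,0],"twist": 0},
    {"slide": [0,0,0],"twist": 0},
    {"slide": [0,0,0],"twist": 0},
    {"slide": [0,0,0],"twist": 0}
  ]
}}

```text
t: 4.47
ee_pos: [0.4879, 0.2074, 0.1782]
tcp_rot: [[-0.629, 0.778, -0.002], [0.778, 0.629, -0.0], [0.001, -0.002, -1.0]]
wrist_force: [-0.5, 0.6, -0.5]
opening: 0.021
grip_force: 58.9
```

Run:
```python
from h import *
import cv2
s=ctrl.get_state(); print(s["t"],s["ee_pos"],s["grip_force"],s["wrist_force"])
a=vision.camera("wrist")
b=vision.camera("scene")[190:330,210:390]
cv2.imwrite("pics/w2.png",a);cv2.imwrite("pics/s2.png",cv2.resize(b,None,fx=4.2,fy=4.2,interpolation=cv2.INTER_CUBIC))
T=pose(s);np.save("w2.npy",T)
S=np.array([.5346,.0525])
# move to 50mm short? directly above socket, with x/y such that grip axis = TCP xy
t=np.arange(1,9)/8; t=t*t*(3-2*t)
p=s["ee_pos"]; way=p+np.outer(t,np.r_[S,p[2]]-p)
plan(way,[39]*8)
```

```text
4.4667 [0.4879 0.2074 0.1782] 58.85599493980408 [-0.5229  0.6181 -0.4562]
[{"slide": [-0.006, -0.003, 0.0], "twist": -0.1}, {"slide": [-0.017, -0.007, 0.0], "twist": 0.0}, {"slide": [-0.024, -0.01, 0.0], "twist": 0.0}, {"slide": [-0.028, -0.011, 0.0], "twist": 0.0}, {"slide": [-0.027, -0.011, 0.0], "twist": 0.0}]
[{"slide": [-0.024, -0.01, 0.0], "twist": 0.0}, {"slide": [-0.017, -0.007, 0.0], "twist": 0.0}, {"slide": [-0.007, -0.003, 0.0], "twist": 0.0}, {"slide": [0, 0, 0], "twist": 0}, {"slide": [0, 0, 0], "twist": 0}]
end [0.5346 0.0519 0.1785] 39.0461790804914
```

View pics/s2.png

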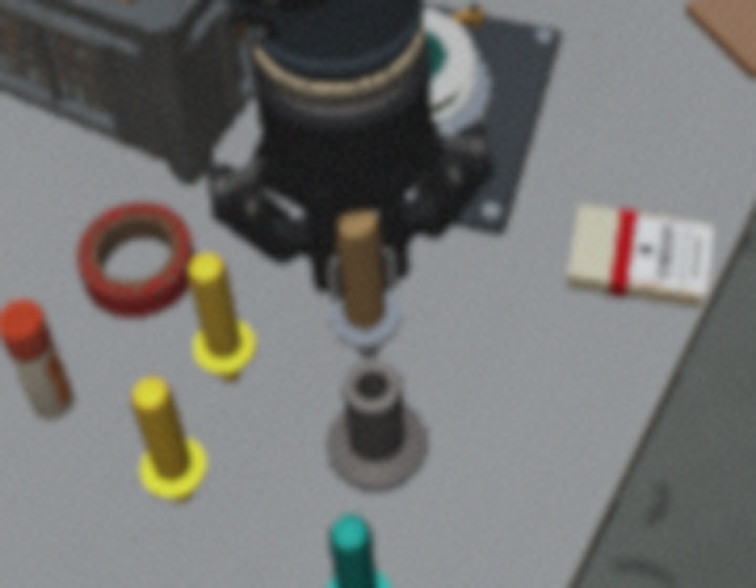

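The crank is held upright, clear of the holder, with the pin tip visible above the bore. Next I move it over the socket.

>>> {"fn": "apply_moves", "kwargs": {
  "steps": [
    {"slide": [-0.006,-0.003,0.0],"twist": 0},
    {"slide": [-0.017,-0.007,0.0],"twist": 0.0},
    {"slide": [-0.024,-0.01,0.0],"twist": 0.0},
    {"slide": [-0.028,-0.011,0.0],"twist": 0.0},
    {"slide": [-0.027,-0.011,0.0],"twist": 0.0}
  ]
}}

```text
t: 4.98
ee_pos: [0.5203, 0.1005, 0.1792]
tcp_rot: [[-0.63, 0.777, -0.0], [0.777, 0.63, -0.0], [-0.0, -0.0, -1.0]]
wrist_force: [-0.2, -0.4, -1.8]
opening: 0.0209
grip_force: 58.9
```

>>> {"fn": "apply_moves", "kwargs": {
  "steps": [
    {"slide": [-0.024,-0.01,0.0],"twist": 0.0},
    {"slide": [-0.017,-0.007,0.0],"twist": 0.0},
    {"slide": [-0.007,-0.003,0.0],"twist": 0.0},
    {"slide": [0,0,0],"twist": 0},
    {"slide": [0,0,0],"twist": 0}
  ]
}}

```text
t: 5.4
ee_pos: [0.5343, 0.052, 0.1791]
tcp_rot: [[-0.628, 0.778, -0.001], [0.778, 0.628, 0.001], [0.001, -0.0, -1.0]]
wrist_force: [0.6, -0.7, -1.5]
opening: 0.0206
grip_force: 58.9
```

>>> {"fn": "apply_moves", "kwargs": {
  "steps": [
    {"slide": [0,0,0.005],"twist": 0},
    {"slide": [0,0,0.008],"twist": 0},
    {"slide": [0,0,0.005],"twist": 0},
    {"slide": [0,0,0],"twist": 0},
    {"slide": [0,0,0],"twist": 0}
  ]
}}

```text
t: 5.82
ee_pos: [0.534, 0.0526, 0.1606]
tcp_rot: [[-0.629, 0.777, -0.002], [0.777, 0.629, 0.0], [0.001, -0.001, -1.0]]
wrist_force: [0.6, 0.5, -1.2]
opening: 0.0206
grip_force: 58.9
```

Run:
```python
from h import *
import cv2
vision.camera("wrist")
s=ctrl.get_state(); print(s["t"],s["ee_pos"],s["grip_force"],s["wrist_force"],s["tcp_rot"])
a=vision.camera("wrist")
T=pose(s);np.save("w3.npy",T)
b=vision.camera("scene")[170:290,250:370]
a=cv2.resize(a[180:400,220:420],None,fx=2.6,fy=2.6,interpolation=cv2.INTER_CUBIC)[:572]
b=cv2.resize(b,(0,0),fx=2.3,fy=4.766,interpolation=cv2.INTER_CUBIC)[:572]
b=cv2.resize(b,(276,572))
cv2.imwrite("pics/w3.png",np.hstack([a,b]))
# projections of socket rim center in wrist crop
i=vision.camera_info("wrist");C=np.linalg.inv(T@i["T_tool_cam"])
for P in([.5346,.0525,.077],[.5946,-.0231,.066]):
    q=i["intrinsics"]@(C[:3,:3]@P+C[:3,3]);print(q[:2]/q[2],(q[:2]/q[2]-[220,180])*2.6)
```

```text
5.8667 [0.5345 0.0524 0.1609] 58.85650455951691 [ 0.1685  0.2662 -1.3242] [[-0.6293  0.7772 -0.0008]
 [ 0.7772  0.6293  0.0001]
 [ 0.0006 -0.0005 -1.    ]]
[321.5008 203.9476] [263.902   62.2638]
[320.6157 313.7861] [261.6007 347.8437]
```

View pics/w3.png

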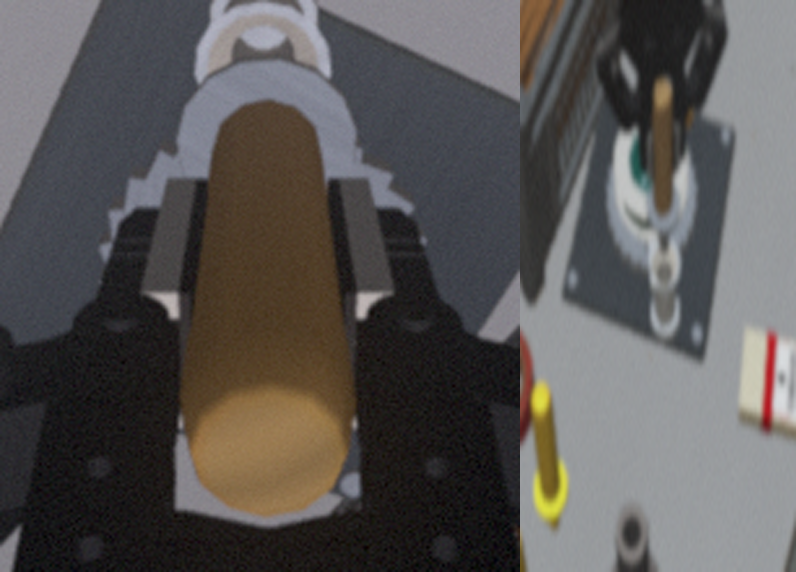

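The wrist crop shows the socket rim centred near (262,66), against a predicted (264,62). That is aligned within about 1 mm, so I lower the pin.

>>> {"fn": "apply_moves", "kwargs": {
  "steps": [
    {"slide": [0,0,0.005],"twist": 0},
    {"slide": [0,0,0.008],"twist": 0},
    {"slide": [0,0,0.008],"twist": 0},
    {"slide": [0,0,0.006],"twist": 0},
    {"slide": [0,0,0.004],"twist": 0}
  ]
}}

```text
t: 6.38
ee_pos: [0.5347, 0.0516, 0.1293]
tcp_rot: [[-0.629, 0.778, -0.0], [0.778, 0.629, -0.001], [-0.0, -0.001, -1.0]]
wrist_force: [0.9, -0.6, -0.0]
opening: 0.0209
grip_force: 58.8
```

>>> {"fn": "apply_moves", "kwargs": {
  "steps": [
    {"slide": [0,0,0.006],"twist": 0},
    {"slide": [0,0,0.007],"twist": 0},
    {"slide": [0,0,0.005],"twist": 0},
    {"slide": [0,0,0.003],"twist": 0},
    {"slide": [0,0,0],"twist": 0}
  ]
}}

```text
t: 6.8
ee_pos: [0.5352, 0.0516, 0.1088]
tcp_rot: [[-0.629, 0.778, 0.001], [0.778, 0.629, -0.0], [-0.001, 0.0, -1.0]]
wrist_force: [1.0, -1.8, -2.4]
opening: 0.0208
grip_force: 58.7
```

>>> {"fn": "apply_moves", "kwargs": {
  "steps": [
    {"slide": [0,-0.003,0],"twist": -1.8},
    {"slide": [0,-0.003,0],"twist": -1.8},
    {"slide": [0,-0.003,0],"twist": -1.8},
    {"slide": [0,-0.003,0],"twist": -1.8},
    {"slide": [0,-0.003,0],"twist": -1.8}
  ]
}}

```text
t: 7.22
ee_pos: [0.5248, 0.0421, 0.1096]
tcp_rot: [[-0.743, 0.669, 0.003], [0.669, 0.743, 0.001], [-0.002, 0.003, -1.0]]
wrist_force: [2.9, 1.6, -1.5]
opening: 0.0202
grip_force: 58.6
```

```bash
cat > a.py <<'E'
from h import *
s=ctrl.get_state(); p=s["ee_pos"]; d=p[:2]-[.594,-.0235]; a=np.arctan2(d[1],d[0])
u=np.array([-np.sin(a),np.cos(a)]); F=s["wrist_force"]
R=s["tcp_rot"]; print("t",s["t"],"r",np.hypot(*d),"ang",np.degrees(a),"ratchet~",a-np.radians(122.2),"Ft",F[:2]@u,"Fr",F[:2]@d/np.hypot(*d),"Fz",F[2],"z",p[2],"yaw",np.degrees(np.arctan2(R[1,1],R[0,1])),"grip",s["grip_force"])
E
python3 a.py
```

```text
t 7.2167 r 0.09532421044841159 ang 136.5494201525117 ratchet~ 0.2504446274133558 Ft -3.2093279158150607 Fr -1.0217653419343666 Fz -1.45646550827702 z 0.10959080608006906 yaw 47.99158957542887 grip 58.58091473579407
```

>>> {"fn": "apply_moves", "kwargs": {
  "steps": [
    {"slide": [0,-0.003,0],"twist": -1.8},
    {"slide": [0,-0.003,0],"twist": -1.8},
    {"slide": [0,-0.003,0],"twist": -1.8},
    {"slide": [0,-0.003,0],"twist": -1.8},
    {"slide": [0,-0.003,0],"twist": -1.8}
  ]
}}

```text
t: 7.63
ee_pos: [0.5169, 0.0311, 0.11]
tcp_rot: [[-0.838, 0.546, 0.006], [0.546, 0.838, 0.002], [-0.004, 0.005, -1.0]]
wrist_force: [3.7, 3.8, -1.9]
opening: 0.0207
grip_force: 58.6
```

```bash
python3 a.py
```

```text
t 7.6333 r 0.09445204480472374 ang 144.67797641741214 ratchet~ 0.3923146976694811 Ft -5.21443866272324 Fr -0.821542376697928 Fz -1.9442256849509645 z 0.10996272920986301 yaw 56.91411266677096 grip 58.64972770214081
```

>>> {"fn": "apply_moves", "kwargs": {
  "steps": [
    {"slide": [0,-0.003,0],"twist": -1.8},
    {"slide": [0,-0.003,0],"twist": -1.8},
    {"slide": [0,-0.003,0],"twist": -1.8},
    {"slide": [0,0,0],"twist": 0},
    {"slide": [0,0,0],"twist": 0}
  ]
}}

```text
t: 8.05
ee_pos: [0.511, 0.0226, 0.1098]
tcp_rot: [[-0.885, 0.465, 0.003], [0.465, 0.885, 0.0], [-0.002, 0.002, -1.0]]
wrist_force: [3.1, 0.9, -0.1]
opening: 0.0207
grip_force: 59.0
```

```bash
python3 a.py
```

```text
t 8.05 r 0.09495491774705266 ang 150.98281221691977 ratchet~ 0.5023548411684984 Ft -2.320357448345711 Fr -2.225558685252524 Fz -0.10893431107551621 z 0.10979852674561655 yaw 62.26549162396128 grip 59.0220308303833
```

The force dropped near 0.48 to 0.50, which is the first click. I carry on to the second.

>>> {"fn": "apply_moves", "kwargs": {
  "steps": [
    {"slide": [0,-0.003,0],"twist": -1.8},
    {"slide": [0,-0.003,0],"twist": -1.8},
    {"slide": [0,-0.003,0],"twist": -1.8},
    {"slide": [0,-0.003,0],"twist": -1.8},
    {"slide": [0,-0.003,0],"twist": -1.8}
  ]
}}

```text
t: 8.47
ee_pos: [0.5051, 0.0099, 0.1098]
tcp_rot: [[-0.947, 0.321, 0.004], [0.321, 0.947, 0.002], [-0.003, 0.003, -1.0]]
wrist_force: [3.8, 5.2, 0.2]
opening: 0.0207
grip_force: 59.1
```

```bash
python3 a.py
```

```text
t 8.4667 r 0.09496538528432719 ang 159.42197368710248 ratchet~ 0.6496459949306317 Ft -6.185098128479074 Fr -1.7889851507748766 Fz 0.16156878478188963 z 0.10981142856711185 yaw 71.27302237446342 grip 59.10323739051819
```

>>> {"fn": "apply_moves", "kwargs": {
  "steps": [
    {"slide": [0,-0.003,0],"twist": -1.8},
    {"slide": [0,-0.003,0],"twist": -1.8},
    {"slide": [0,-0.003,0],"twist": -1.8},
    {"slide": [0,0,0],"twist": 0},
    {"slide": [0,0,0],"twist": 0}
  ]
}}

```text
t: 8.88
ee_pos: [0.5019, 0.0003, 0.1097]
tcp_rot: [[-0.973, 0.231, 0.002], [0.231, 0.973, 0.0], [-0.002, 0.001, -1.0]]
wrist_force: [3.5, 2.2, 1.6]
opening: 0.0205
grip_force: 59.2
```

```bash
python3 a.py
```

```text
t 8.8833 r 0.0951694813973272 ang 165.5027012638589 ratchet~ 0.7557747120618479 Ft -3.0561335248328425 Fr -2.8348438842201844 Fz 1.5568525525145056 z 0.10967685342433518 yaw 76.64562058137237 grip 59.20189619064331
```

>>> {"fn": "apply_moves", "kwargs": {
  "steps": [
    {"slide": [-0.0005,-0.003,0],"twist": -1.8},
    {"slide": [0,-0.003,0],"twist": -1.8},
    {"slide": [0,-0.003,0],"twist": -1.8},
    {"slide": [0,-0.003,0],"twist": -1.8},
    {"slide": [0,-0.003,0],"twist": -1.8}
  ]
}}

```text
t: 9.3
ee_pos: [0.4994, -0.0134, 0.1096]
tcp_rot: [[-0.997, 0.075, 0.001], [0.075, 0.997, 0.003], [-0.001, 0.003, -1.0]]
wrist_force: [4.1, 7.5, 1.7]
opening: 0.0203
grip_force: 59.4
```

```bash
python3 a.py
```

```text
t 9.3 r 0.09509223624531152 ang 173.92372146677621 ratchet~ 0.9027492409797158 Ft -7.899347206535673 Fr -3.2498626626024527 Fz 1.7473463469403705 z 0.10957979762624331 yaw 85.67265135338121 grip 59.37046945095062
```

>>> {"fn": "apply_moves", "kwargs": {
  "steps": [
    {"slide": [0,-0.003,0],"twist": -1.8},
    {"slide": [0,-0.003,0],"twist": -1.8},
    {"slide": [0,-0.003,0],"twist": -1.8},
    {"slide": [0,0,0],"twist": 0},
    {"slide": [0,0,0],"twist": 0}
  ]
}}

```text
t: 9.72
ee_pos: [0.499, -0.0235, 0.1095]
tcp_rot: [[-1.0, -0.018, 0.001], [-0.018, 1.0, 0.0], [-0.001, 0.0, -1.0]]
wrist_force: [2.9, 1.8, 2.4]
opening: 0.0207
grip_force: 59.3
```

```bash
python3 a.py
```

```text
t 9.7167 r 0.09502148775317587 ang 179.98255493069274 ratchet~ 1.008495833755072 Ft -1.7986478251894351 Fr -2.9151254753364446 Fz 2.351296221185339 z 0.10949122239347774 yaw 91.04596345068789 grip 59.32495057582855
```

The third click has passed: the force went from 7.9 N to 1.8 N at about 1.0 rad. I let it settle and check by eye.

>>> {"fn": "apply_moves", "kwargs": {
  "steps": [
    {"slide": [0,-0.001,0],"twist": 0},
    {"slide": [0,0,0],"twist": 0},
    {"slide": [0,0,0],"twist": 0},
    {"slide": [0,0,0],"twist": 0},
    {"slide": [0,0,0],"twist": 0}
  ]
}}

```text
t: 10.13
ee_pos: [0.499, -0.0242, 0.1095]
tcp_rot: [[-1.0, -0.019, 0.001], [-0.019, 1.0, 0.001], [-0.001, 0.001, -1.0]]
wrist_force: [4.0, 2.9, 2.4]
opening: 0.0206
grip_force: 59.4
```

```bash
python3 a.py
python3 - <<'E'
from h import *
import cv2
b=vision.camera("scene")[160:270,250:390]
cv2.imwrite("pics/s4.png",cv2.resize(b,None,fx=5,fy=5,interpolation=cv2.INTER_CUBIC))
E
```

```text
t 10.1333 r 0.0950391720590485 ang -179.54912980916333 ratchet~ -5.266515830197669 Ft -2.90672405753693 Fr -4.064123508918092 Fz 2.3689329198097178 z 0.10946809163191276 yaw 91.06628325969898 grip 59.35102701187134
```

View pics/s4.png

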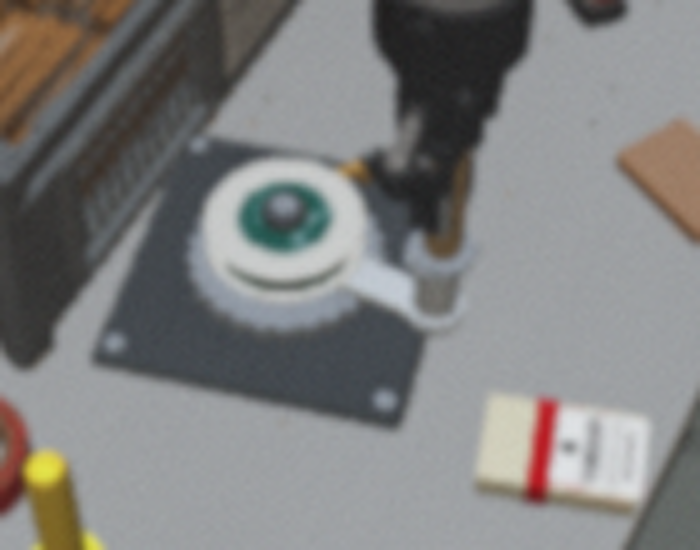

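The picture shows the collar down on the socket rim at crop (440,255), with the winder arm pointing towards the robot and the gripper still on the handle. The ratchet stands at about 1.0 rad, at rest, so I hand in.

```bash
python3 -c "
from cell import job
print(job.sign_off())"
```

```text
the job is handed in; nothing more can be done
None
```

I pulled the crank, plugged it into the socket and turned the winder three clicks. By my force and position readings it rests at about 1.0 rad with the handle still gripped at 59 N; I handed it in at about 10 s and the sign-off gave no verdict.

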